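# Next sample cup under the dust outlet

### The arm

A 6-joint arm with a two-finger parallel gripper is mounted at the origin on the work surface. World frame = base frame: x ahead of the robot, y to its left, z up, the work surface at z = 0. Lengths are in mm, angles in rad, forces in N, time in s.
With the tool pointing down it reaches from about 400 to 825 mm from the base axis. Payload 7 kg.
Tool frame: the origin (TCP) lies between the finger pads; the fingertips stand bot.finger_overhang ahead of it and the grasp point (between the pads) is the TCP (bot.finger_overhang is the distance from the TCP to the fingertips, in mm); x points along the fingers, y is the direction in which the jaws open and shut, and the axes are right-handed (so a half turn about x gives the same grasp; the last joint's range is limited). The gripper opens to 88 mm and grips with 3 to 60 N. Pads are 19 mm wide; open, the fingers measure 130 mm over their backs; the gripper's body (78 mm by 193 mm) begins 47 mm behind the grasp point.
Start: joints at [-0.959, 0.359, 0.012, 0, -1.224, -0.288], TCP at [214.739, -639.908, 245.561] pointing down, gripper open.
Joint ranges: [-3.07, 3.07], [-1.43, 2.12], [-1.02, 1.25], [-3.03, 1.67], [-3.05, -0], [-3.03, 3.03]. Speed limits (rad/s): [2.39, 2.39, 3.01, 3.14, 3.14, 3.14].

### API

Orientations are given as a rotation vector (axis times angle).
In Python, from rig import bot gives the robot as it stands.
- The arm moves only by the shell command python3 -m inch 'ROWS' [FORCE]. ROWS is JSON, a list of rows, each an object of numbers: "gripper": the gripper command: -1 is shut, 1 is fully open, values between are in proportion; "tx", "ty", "tz": the shift along the tool's x, y, z in m; "turn": the turn about the tool's x in degrees. A call has 1 to 5 rows; each row shifts and turns the pose as measured when the row begins, along the tool's axes as they then stand; what a row does not reach is not made up. A row lasts 1/12 s, in which the tool goes at most 41.7 mm and 7.16 degrees, less where a joint would pass 70% of its speed; a pose out of reach is approached as far as the arm can. A call with a gripper value outside its range is refused whole. The fingers move at their own pace and stop on an object; FORCE is the grip in N (left out, the last holds). Time passes only in rows, so rows that do not move let the fingers close. It gives the time, the measured TCP pose, the force and the opening at its end, in the units of the state.
- bot.get_state(): the state, without advancing time (a new reading comes with each control period).
- bot.snapshot(name): name is "side" or "top" or "wrist"; returns a dict with "img" (400x640x3 uint8, red, green, blue), "intrinsics" (3x3 intrinsics, pixels), "rvec" (rotation vector, rad) and "tvec" (3), from world to camera coordinates, as OpenCV has them. Camera axes: x right, y down, z forward; pixel columns grow to the right and rows downward; lengths in mm; the calibration is good to about 2 mm. The wrist camera is an equidistant fisheye: a pixel r from the principal point sees the ray r / f radians off the axis. A picture is of the moment at which its call begins. There is no depth.
- bot.hand_in(): hands the job in, once; it reports no verdict.
The state is a dict: "clock": time; "joint_pos": joint angles; "qd": joint speeds; "tau": joint torques, N m; "eef_pos": TCP position; "orientation": TCP orientation; "contact_force": force on the tool from outside, world axes, zero at the start; "torque": the same for the moment, N m; "opening": finger opening in mm.
Only numpy, scipy, OpenCV 4.12 (cv2) and the standard library are available. Lean on these libraries where they do the work, as an engineer would, in place of code of your own. Each camera call takes 0.05 s, during which the arm holds its last target. There are 200 camera calls.

### The job

Twist the top cup free of the leaning nested stack without forcing it, and seat it fully and upright in the carousel's empty pocket, letting go of it. Then turn the carousel one click clockwise (seen from above), and no further, so that this cup stops under the dust outlet. Leave the other things on the bench where they are.

Things in the scene. Friction and masses are not known exactly. Their poses are not given: they have to be found in the camera images.
- cup_grip (a point): Top cup of the nested stack, white, loose, 64 mm high. From the foot up: skirt 30 across, 20 long; flange 54 across, 4 thick; round barrel 46 across, 40 tall, open on top. Point on its axis, 18 below the rim, 22 above the flange (46 above the foot); z along the axis to the rim. Grip across the barrel, above the flange, from any side. It starts leaning 32 degrees with the stack.
- stack_mouth (a point): Centre of the rim of the cup below the top cup (fixed); z along the stack's axis. Twist lock: two lugs on the top cup's skirt (37 mm over both) sit under two tabs inside this rim. The top cup lifts only about 4 mm until twisted about the axis by 50 to 130 degrees, either way; then it pulls straight out along the axis (20 mm deep). This point is 26 mm below the top cup's own point.
- stand: Grey holder fixed to the bench, foot 120 x 100 mm; origin under the centre of the foot. It carries the leaning stack: the two lower white cups are fixed in it. The stack's axis leans 32 degrees from vertical towards the holder's own -x; the top cup's rim is about 170 above the bench.
- pocket (a point): The carousel's only empty pocket: open aluminium ring, 60 mm outside, hole 41, 14 thick; it turns with the carousel. Point at the centre of the hole on the ring's upper face, 60 above the bench. The cup hangs in it by its flange: the cup's own point is then 26 above this one. Free space of 40 below the hole.
- carousel: Base of the carousel, fixed; origin on the bench on its vertical axis. Six pockets on a circle of radius 90 mm round that axis, 60 degrees apart; five hold fixed closed cups 46 across (flange 54), tops 107 above the bench. At joint 0 the empty pocket lies towards this body's +y.
- knob (a point): Black bar grip on the carousel's vertical axis: 52 mm long, 14 thick, from 106 to 140 above the bench; point on the axis at height 126; x, y, z turn with it. The bar's long direction is turned 60 degrees counter-clockwise (from above) from this point's x, and its y points towards the empty pocket.
- outlet (a point): Centre of the lower end of the dust outlet's steel spout, 113 mm above the bench (spout 20 across, up to 133). Its pipe, 14 thick, runs outward at height 126 to a white column 60 x 70, 150 high, whose centre is 200 from the carousel's axis. The spout stands one click clockwise of the loading place.
- rotor (a joint): Turn of the carousel, rad, clockwise from above positive. About 0: empty pocket at the loading place; 1.047 (60 degrees): one click on, that pocket under the outlet. A sprung catch holds it at each click; about 0.1 N m passes it, and past half-way it pulls on to the next by itself.
- house_mid: Bystander: small model house, 60 x 40 x 50 high (mm); origin under its centre, leave alone.
- house_a: Bystander: model house, 85 x 45 x 57 high (mm); origin under its centre, leave alone.
- house_b: Bystander: model house, 75 x 42 x 45 high (mm); origin under its centre, leave alone.
- jar: Bystander: closed jar, 52 across, 60 high (mm); origin under its centre, leave alone.
- bottle: Bystander: small bottle, 36 across, 75 high (mm); origin under its centre, leave alone.
- brush: Bystander: flat brush lying down (mm); origin under its centre, 150 long along its x, 42 wide, 20 high; leave alone.
- tape: Bystander: ring of tape lying flat, 70 across, 18 high (mm); origin under its centre, leave alone.
Mind the look-alikes: they are no part of the job. What is shaped like the part that bears cup_grip but blue is not meant.

How it is judged:
By the outcome, as a careful person would: the job done as asked, in the order asked, and still so for the second after the job is handed in, with the robot touching nothing.
It also fails if it takes over 59 s, if anything falls off the work surface, if the arm or the gripper's body presses on something with over 40 N, if the wrist force passes 120 N, or if a joint passes its speed limit or range.

## Working session

There is one attempt and no reset: what is moved stays moved. The work goes in short steps, Python scripts to look and compute and a shell command to move; the robot and the scene stay as the last step left them, time stands still between calls to the robot, and variables do not carry over. Pictures are saved under pics/ and viewed, about 8 in all and at most 12, crops included, and the job is handed in when it is done.

```bash
mkdir -p pics; ls; python3 - <<'E'
from rig import bot
import cv2,numpy as np,pickle
d={}
for n in("side","top"):
    s=bot.snapshot(n); d[n]=s
    cv2.imwrite(f"pics/{n}0.png",s["img"][:,:,::-1])
    R=cv2.Rodrigues(np.array(s["rvec"],float))[0]
    print(n,np.array(s["intrinsics"]).round(1).tolist(),(-R.T@np.array(s["tvec"])).round(),R.round(2).tolist())
pickle.dump(d,open("s0.pkl","wb"))
print(bot.get_state(),bot.finger_overhang)
E
```

```text
pics
side [[489.5, 0.0, 319.6], [0.0, 489.5, 194.5], [0.0, 0.0, 1.0]] [ 64. 876. 894.] [[-0.87, -0.49, 0.01], [-0.31, 0.53, -0.79], [0.38, -0.69, -0.62]]
top [[472.4, 0.0, 315.1], [0.0, 472.4, 196.3], [0.0, 0.0, 1.0]] [ 356.   10. 1294.] [[-0.0, -1.0, -0.0], [-0.98, 0.0, -0.19], [0.19, 0.0, -0.98]]
{'clock': 0.1, 'joint_pos': array([-9.58878914e-01,  3.59288062e-01,  1.11582324e-02, -3.12255107e-04,
       -1.22405764e+00, -2.88101230e-01]), 'qd': array([-0.00015699,  0.00045243,  0.00253074,  0.00092945, -0.00046523,
       -0.00014944]), 'tau': array([-8.71877110e-04, -5.84163952e+01,  2.93753922e+01,  7.01546296e+00,
        1.01958291e-02, -6.66019355e-05]), 'eef_pos': array([ 214.63363029, -639.55116457,  244.73663177]), 'orientation': array([-0.25296421,  1.55616755,  0.25514034]), 'contact_force': array([-0.05180451,  0.47479384, -0.19773914]), 'torque': array([-0.01055375, -0.01214481, -0.01016258]), 'opening': 87.51947474547197} 19.0
```

View pics/side0.png

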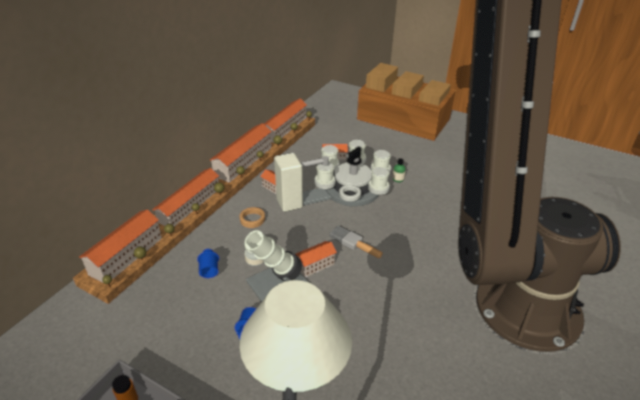

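View pics/top0.png

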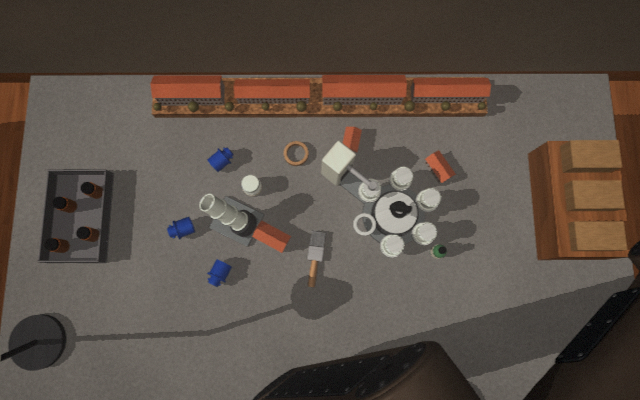

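Top view: the white leaning stack has its top rim at (208,203) and its base at about (242,222). The blue look-alikes lie at (221,158), (181,228) and (219,272), and the jar is at (252,185). Only the white cup on the stack matches the description. The carousel is at (397,212), the empty ring at (365,225), and the spout at about (374,186). I'll confirm these in an enlarged crop.

```bash
python3 - <<'E'
import cv2,pickle,numpy as np
d=pickle.load(open("s0.pkl","rb"))
def c(n,x,y,w,h,k):
    im=d[n]["img"][y:y+h,x:x+w,::-1]; im=cv2.resize(im,None,fx=k,fy=k,interpolation=cv2.INTER_CUBIC)
    for i in range(0,w,10):
        cv2.line(im,(i*k,0),(i*k,4),(0,0,255),1)
        if i%20==0: cv2.putText(im,str(x+i),(i*k,14),0,.35,(0,255,255),1)
    for j in range(0,h,10):
        cv2.line(im,(0,j*k),(4,j*k),(0,0,255),1)
        if j%20==0: cv2.putText(im,str(y+j),(5,j*k+4),0,.35,(0,255,255),1)
    return im
a=np.hstack([c("top",190,170,80,74,4) ,c("top",330,155,120,74,4)])
b=np.hstack([c("side",235,220,80,74,4),c("side",300,138,120,74,4)])
cv2.imwrite("pics/crop.png",np.vstack([a,b]))
E
```

```text
(no output)
```

View pics/crop.png

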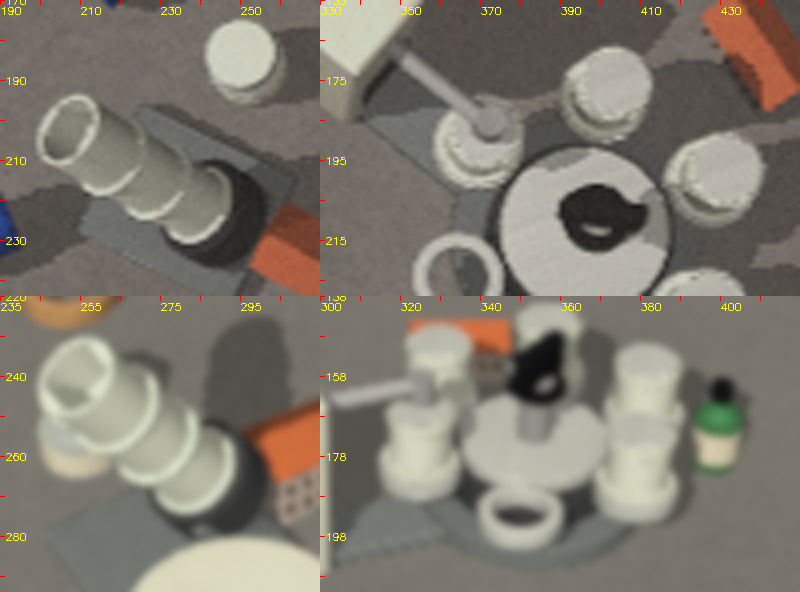

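The crop confirms the white cup on top of the leaning stack: rim centre at top (207.3,202.7) and side (254,239.8). The ring, knob and spout are where I read them. Next I'll triangulate, and check the move command's usage.

```bash
cat > h.py <<'E'
import numpy as np,pickle,cv2
from scipy.optimize import least_squares
from scipy.spatial.transform import Rotation as Rn
def proj(s,P): return cv2.projectPoints(np.atleast_2d(np.array(P,float)),np.array(s["rvec"],float),np.array(s["tvec"],float),np.array(s["intrinsics"],float),None)[0][:,0]
def onplane(s,uv,z):
    R=cv2.Rodrigues(np.array(s["rvec"],float))[0];K=np.array(s["intrinsics"])
    c=-R.T@np.array(s["tvec"]);r=R.T@np.linalg.inv(K)@[*uv,1]
    return c+r*(z-c[2])/r[2]
def tri(d,ut,us): 
    f=lambda P:np.r_[proj(d["top"],P)[0]-ut,proj(d["side"],P)[0]-us]
    r=least_squares(f,[600,0,100]);return r.x,r.fun
E
python3 - <<'E'
from h import *
d=pickle.load(open("s0.pkl","rb"))
T=lambda x,y,o:(o[0]+x/4,o[1]+y/4)
print("rim",*[v.round(1) for v in tri(d,(207.3,202.7),(254,239.8))])
f=[onplane(d["top"],T(x,y,(190,170)),5) for x,y in((150,105),(80,232))]
print("foot corners",f)
# ring ellipse: top crop centre (458,275)->local x 138 ; side (520,511)->local(200,215)
print("pocket",tri(d,T(138,276,(330,155)),T(200,215,(300,138))),onplane(d["top"],T(138,276,(330,155)),60),onplane(d["side"],T(200,215,(300,138)),60))
print("hub top disc",onplane(d["top"],T(264,228,(330,155)),70))
for n,x,y,o in(("top",490-320,122,(330,155)),("side",426-320,376-296,(300,138))):print("spout top",onplane(d[n],T(x,y,o),133))
for n,x,y in(("top",608-320,73),("top",722-320,160)):print("cups",onplane(d[n],T(x,y,(330,155)),107))
for x,y in((648-320,350-296),(642-320,422-296),(440-320,345-296)):print("cups side",onplane(d["side"],T(x,y,(300,138)),107))
E
python3 -m inch --help; python3 -m inch
```

```text
rim [558.6 272.  168.3] [-0.  -0.1  0.1  0. ]
foot corners [array([605.69324198, 254.38841368,   5.        ]), array([517.10324923, 299.63517718,   5.        ])]
pocket (array([ 519.45754537, -119.96954558,   52.71058027]), array([ 0.12025588,  0.3133568 , -0.35308117, -0.06017668])) [ 519.32979743 -118.90790634   60.        ] [ 514.53781519 -111.5887294    60.        ]
hub top disc [ 549.39013599 -201.19026614   70.        ]
spout top [ 607.08354361 -133.65329797  133.        ]
spout top [ 601.2597392 -130.2586224  133.       ]
cups [ 644.7852913  -213.93649008  107.        ]
cups [ 587.26317916 -284.69803633  107.        ]
cups side [ 494.74911567 -277.56144745  107.        ]
cups side [ 461.03604519 -190.32882154  107.        ]
cups side [ 630.49465616 -205.93573401  107.        ]invalid input: not JSON, or not a number
invalid input
```

```bash
cat >> h.py <<'E'
from rig import bot
def where():
    s=bot.get_state();R=Rn.from_rotvec(s["orientation"]).as_matrix()
    return s,R
def to(x,y,z,az=None):
    s,R=where();dl=R.T@(np.array([x,y,z])-s["eef_pos"])
    a=np.degrees(np.arctan2(R[1,1],R[0,1]))
    o=f"t={s['clock']:.2f} pos={s['eef_pos'].round(1)} txyz={dl.round(1)} yaz={a:.1f} xax={R[:,0].round(3)} q={s['joint_pos'].round(2)} F={s['contact_force'].round(1)} op={s['opening']:.1f}"
    if az is not None: o+=f" turn={-((az-a+90)%180-90):.1f}"   # +turn about x(down) lowers azimuth
    print(o)
E
python3 - <<'E'
from h import *
f=lambda p:np.r_[[p[0]+90*np.cos(p[2]),p[1]+90*np.sin(p[2])]-np.array([519.3,-118.9]),[p[0]+90*np.cos(p[2]-np.pi/3),p[1]+90*np.sin(p[2]-np.pi/3)]-np.array([607,-133.6]),[p[0]+90*np.cos(p[2]-2*np.pi/3),p[1]+90*np.sin(p[2]-2*np.pi/3)]-np.array([644.8,-213.9]),[p[0]+90*np.cos(p[2]-np.pi),p[1]+90*np.sin(p[2]-np.pi)]-np.array([587.3,-284.7])]
r=least_squares(f,[550,-200,2]);print(r.x,np.degrees(r.x[2]),r.fun.round(1))
to(545,-170,260)
E
```

```text
[ 553.5878654  -202.67050811    1.96299267] 112.47119533529661 [-0.1 -0.6  1.4  2.3 -2.  -0.6  0.7 -1.1]
t=0.10 pos=[ 214.6 -639.6  244.7] txyz=[-14.8 340.1 462.6] yaz=108.5 xax=[-0.001  0.001 -1.   ] q=[-0.96  0.36  0.01 -0.   -1.22 -0.29] F=[-0.1  0.5 -0.2] op=87.5
```

```bash
python3 -m inch '[{"tx":-0.003,"ty":0.024,"tz":0.033},{"tx":-0.002,"ty":0.024,"tz":0.033},{"tx":-0.002,"ty":0.024,"tz":0.033},{"tx":-0.002,"ty":0.024,"tz":0.033},{"tx":-0.002,"ty":0.024,"tz":0.033}]'
python3 -m inch '[{"tx":-0.002,"ty":0.024,"tz":0.033},{"tx":-0.002,"ty":0.024,"tz":0.033},{"tx":-0.002,"ty":0.024,"tz":0.033},{"tx":-0.002,"ty":0.024,"tz":0.033},{"tx":-0.002,"ty":0.024,"tz":0.033}]'
python3 - <<'E'
from h import *
to(545,-170,260)
E
```

```text
t=0.10 pos=[ 214.6 -639.6  244.7] txyz=[-14.8 340.1 462.6] yaz=108.5 xax=[-0.001  0.001 -1.   ] q=[-0.96  0.36  0.01 -0.   -1.22 -0.29] F=[-0.1  0.5 -0.2] op=87.5$[0]: bad value
$[0]: bad value
```

```bash
python3 -m inch '[{"gripper":1,"tx":-0.003,"ty":0.024,"tz":0.033,"turn":0}]'
```

```text
clock: 0.18
eef_pos: [235.5, -608.8, 245.6]
orientation: [-0.248, 1.559, 0.254]
contact_force: [2.8, 0.0, 0.2]
opening: 87.6
```

```bash
python3 -m inch '[{"gripper":1,"tx":-0.003,"ty":0.024,"tz":0.033,"turn":0},{"gripper":1,"tx":-0.003,"ty":0.024,"tz":0.033,"turn":0},{"gripper":1,"tx":-0.003,"ty":0.024,"tz":0.033,"turn":0},{"gripper":1,"tx":-0.003,"ty":0.024,"tz":0.033,"turn":0},{"gripper":1,"tx":-0.003,"ty":0.024,"tz":0.033,"turn":0}]'
python3 -m inch '[{"gripper":1,"tx":-0.003,"ty":0.024,"tz":0.033,"turn":0},{"gripper":1,"tx":-0.003,"ty":0.024,"tz":0.033,"turn":0},{"gripper":1,"tx":-0.003,"ty":0.024,"tz":0.033,"turn":0},{"gripper":1,"tx":-0.003,"ty":0.024,"tz":0.033,"turn":0},{"gripper":1,"tx":-0.003,"ty":0.024,"tz":0.033,"turn":0}]'
python3 - <<'E'
from h import *
to(545,-170,260)
to(554,263,250,153)
s=bot.snapshot("wrist");pickle.dump(s,open("w1.pkl","wb"));cv2.imwrite("pics/w1.png",s["img"][:,:,::-1]);print(np.array(s["intrinsics"]),np.array(s["rvec"]),s["tvec"])
E
```

```text
clock: 0.6
eef_pos: [354.7, -438.5, 256.9]
orientation: [-0.237, 1.564, 0.252]
contact_force: [0.8, -0.3, 0.3]
opening: 87.4
clock: 1.02
eef_pos: [474.8, -268.6, 271.9]
orientation: [-0.236, 1.564, 0.253]
contact_force: [1.1, -0.9, -0.4]
opening: 87.4
t=1.02 pos=[ 474.8 -268.6  271.9] txyz=[12.2 72.3 97.1] yaz=107.8 xax=[-0.009  0.01  -1.   ] q=[-0.16  0.14 -0.22 -0.01 -1.22 -1.1 ] F=[ 1.1 -0.9 -0.4] op=87.4
t=1.02 pos=[ 474.8 -268.6  271.9] txyz=[ 26.2 481.6 238.2] yaz=107.8 xax=[-0.009  0.01  -1.   ] q=[-0.16  0.14 -0.22 -0.01 -1.22 -1.1 ] F=[ 1.1 -0.9 -0.4] op=87.4 turn=-45.2
[[309.70691629   0.         321.1977906 ]
 [  0.         309.70691629 198.66224605]
 [  0.           0.           1.        ]] [-1.76320696 -2.41367445 -0.31016612] [ 396.90156734 -396.88175022  329.1204841 ]
```

View pics/w1.png

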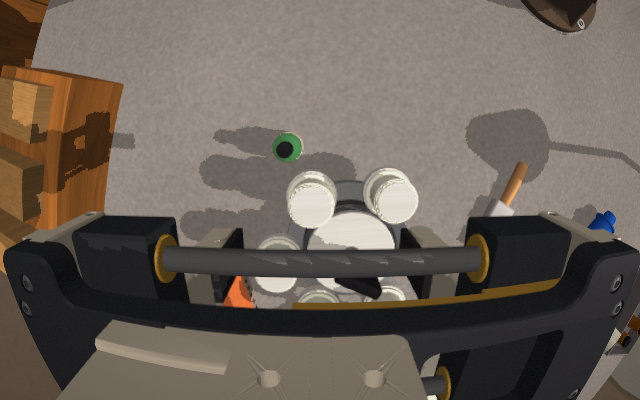

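```bash
for i in 1 2 3; do python3 -m inch '[{"gripper":1,"tx":0.002,"ty":0.036,"tz":0.020,"turn":0},{"gripper":1,"tx":0.001,"ty":0.036,"tz":0.020,"turn":0},{"gripper":1,"tx":0.001,"ty":0.036,"tz":0.020,"turn":0},{"gripper":1,"tx":0.001,"ty":0.036,"tz":0.020,"turn":0},{"gripper":1,"tx":0.001,"ty":0.036,"tz":0.020,"turn":0}]' | grep eef; done
python3 -m inch '[{"gripper":1,"tx":0,"ty":0,"tz":0,"turn":-7},{"gripper":1,"tx":0,"ty":0,"tz":0,"turn":-7},{"gripper":1,"tx":0,"ty":0,"tz":0,"turn":-7},{"gripper":1,"tx":0,"ty":0,"tz":0,"turn":-7},{"gripper":1,"tx":0,"ty":0,"tz":0,"turn":-7}]' | grep eef
python3 -m inch '[{"gripper":1,"tx":0,"ty":0,"tz":0,"turn":-7},{"gripper":1,"tx":0,"ty":0,"tz":0,"turn":-4}]' | grep eef
python3 - <<'E'
from h import *
to(554,263,250,153)
s=bot.snapshot("wrist");pickle.dump(s,open("w2.pkl","wb"));cv2.imwrite("pics/w2.png",s["img"][:,:,::-1])
E
```

```text
eef_pos: [517.0, -65.8, 266.7]
eef_pos: [554.4, 139.3, 261.9]
eef_pos: [591.8, 344.0, 256.2]
eef_pos: [590.7, 354.1, 248.4]
eef_pos: [590.2, 354.1, 246.7]
t=2.90 pos=[590.2 354.1 246.7] txyz=[ -2.7  -5.1 -97.9] yaz=155.3 xax=[-0.021  0.002 -1.   ] q=[ 0.81  0.39  0.07 -0.02 -1.26 -1.24] F=[ 0.5 -0.4  0.3] op=87.4 turn=2.3
```

View pics/w2.png

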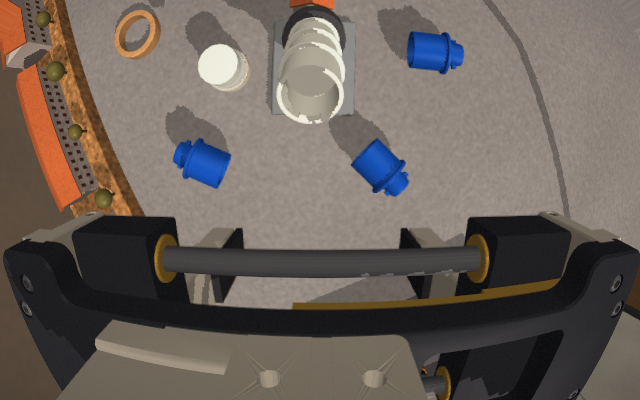

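```bash
cat >> h.py <<'E'
def fproj(s,P):
    P=np.atleast_2d(np.array(P,float)).reshape(-1,1,3)
    return cv2.fisheye.projectPoints(P,np.array(s["rvec"],float).reshape(3,1),np.array(s["tvec"],float).reshape(3,1),np.array(s["intrinsics"],float),np.zeros((4,1)))[0][:,0]
def fplane(s,uv,z):
    K=np.array(s["intrinsics"]);v=np.array([(uv[0]-K[0,2])/K[0,0],(uv[1]-K[1,2])/K[1,1]]);th=np.linalg.norm(v)
    R=cv2.Rodrigues(np.array(s["rvec"],float))[0];c=-R.T@np.array(s["tvec"])
    r=R.T@np.r_[np.sin(th)*v/th,np.cos(th)];return c+r*(z-c[2])/r[2]
E
python3 - <<'E'
from h import *
s=pickle.load(open("w2.pkl","rb"))
R=cv2.Rodrigues(np.array(s["rvec"],float))[0];print("cam",-R.T@s["tvec"])
print("pred rim px",fproj(s,[558.6,272,168.3]), "rim at 168.3:",fplane(s,(310,94),168.3))
for u in((272,113),(354,115),(275,22),(353,22)):print(u,fplane(s,u,5).round(1))
im=s["img"][0:140,230:400,::-1];im=cv2.resize(im,None,fx=4,fy=4,interpolation=cv2.INTER_CUBIC)
A=np.radians(63);C=np.array([558.6,272,168.3]);a=np.array([.53*np.cos(A),.53*np.sin(A),.848]);e=np.array([-np.sin(A),np.cos(A),0]);g=np.cross(a,e);t=np.linspace(0,2*np.pi,60)[:,None]
for h,r,c in((0,23,(0,0,255)),(-40,27,(255,0,0)),(-84,27,(0,200,0))):
    p=fproj(s,C+a*h+r*(np.cos(t)*e+np.sin(t)*g));cv2.polylines(im,[((p-[230,0])*4).astype(np.int32)],True,c,1)
cv2.imwrite("pics/w2c.png",im)
E
```

```text
cam [565.3009305  293.83182238 386.64725363]
pred rim px [[310.74596544  90.61595683]] rim at 168.3: [560.07758788 273.96794567 168.3       ]
(272, 113) [608.  260.2   5. ]
(354, 115) [518.  304.9   5. ]
(275, 22) [556.2 155.1   5. ]
(353, 22) [468.7 195.7   5. ]
```

View pics/w2c.png

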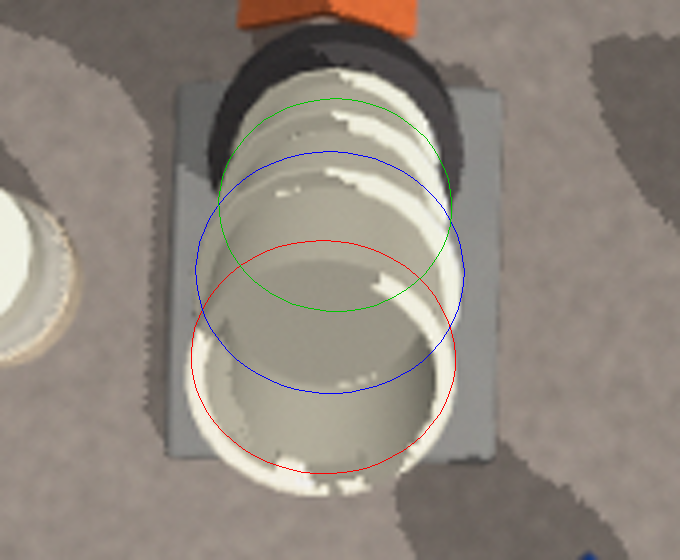

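The picture shows the rim ellipse at about (310,96), 5 px from the fixed-camera prediction along the lean and under 0.5 px off laterally. I'll blend the two: rim ≈ (559.6, 274, 168.5), lean azimuth ≈ 63.3°. Rows can't tilt the tool, so I'll grip across the barrel with the tool vertical and ratchet the twist in small strokes centred on jaw azimuth 153°.

```bash
python3 -m inch '[{"gripper":1,"tx":0,"ty":-0.002,"tz":-0.032,"turn":0},{"gripper":1,"tx":0,"ty":-0.001,"tz":-0.032,"turn":0},{"gripper":1,"tx":0,"ty":-0.001,"tz":-0.025,"turn":0},{"gripper":1,"tx":0,"ty":0,"tz":0,"turn":-7},{"gripper":1,"tx":0,"ty":0,"tz":0,"turn":-6}]' 
python3 - <<'E'
from h import *
to(555.3,265.5,157,171)
E
```

```text
clock: 3.37
eef_pos: [554.2, 267.9, 243.3]
orientation: [-1.047, 1.321, 1.072]
contact_force: [0.2, -0.5, -0.3]
opening: 87.8
t=3.37 pos=[554.2 267.9 243.3] txyz=[86.2 -3.7 -1.5] yaz=168.2 xax=[-0.026 -0.002 -1.   ] q=[ 0.76  0.28 -0.1  -0.02 -1.21 -0.96] F=[ 0.2 -0.5 -0.3] op=87.8 turn=-2.8
```

```bash
python3 -m inch '[{"gripper":1,"tx":0.028,"ty":-0.002,"tz":-0.001,"turn":0},{"gripper":1,"tx":0.028,"ty":-0.001,"tz":0,"turn":0},{"gripper":1,"tx":0.022,"ty":0,"tz":0,"turn":0},{"gripper":1,"tx":0.003,"ty":0,"tz":0,"turn":-2},{"gripper":1,"tx":0,"ty":0,"tz":0,"turn":0}]'
python3 - <<'E'
from h import *
to(555.3,265.5,157,171)
E
```

```text
clock: 3.78
eef_pos: [555.2, 264.4, 160.9]
orientation: [-1.069, 1.305, 1.094]
contact_force: [0.9, 0.2, 0.4]
opening: 87.3
t=3.78 pos=[555.2 264.4 160.9] txyz=[ 3.9 -0.   1.1] yaz=169.9 xax=[-0.023  0.001 -1.   ] q=[ 0.75  0.34 -0.22 -0.02 -1.03 -0.92] F=[0.9 0.2 0.4] op=87.3 turn=-1.1
```

```bash
python3 -m inch '[{"gripper":1,"tx":0.004,"ty":0,"tz":0.001,"turn":0},{"gripper":-1,"tx":0,"ty":0,"tz":0,"turn":0},{"gripper":-1,"tx":0,"ty":0,"tz":0,"turn":0},{"gripper":-1,"tx":0,"ty":0,"tz":0,"turn":0},{"gripper":-1,"tx":0,"ty":0,"tz":0,"turn":0}]' 10
python3 -m inch '[{"gripper":-1,"tx":0,"ty":0,"tz":0,"turn":0},{"gripper":-1,"tx":0,"ty":0,"tz":0,"turn":0}]' 10
python3 - <<'E'
from h import *
to(555.3,265.5,157,171)
E
```

```text
clock: 4.2
eef_pos: [555.9, 265.8, 157.6]
orientation: [-1.063, 1.307, 1.089]
contact_force: [0.2, -0.0, -0.3]
opening: 66.7
clock: 4.37
eef_pos: [556.2, 266.2, 158.6]
orientation: [-1.063, 1.305, 1.088]
contact_force: [1.1, -0.2, 0.1]
opening: 52.9
t=4.37 pos=[556.2 266.2 158.6] txyz=[ 1.6  0.8 -0.8] yaz=169.5 xax=[-0.021  0.002 -1.   ] q=[ 0.75  0.34 -0.22 -0.02 -1.03 -0.93] F=[ 1.1 -0.2  0.1] op=52.9 turn=-1.5
```

```bash
python3 -m inch '[{"gripper":-1,"tx":0.0005,"ty":0,"tz":0,"turn":0},{"gripper":-1,"tx":0.0005,"ty":0,"tz":0,"turn":0},{"gripper":-1,"tx":0.0005,"ty":0,"tz":0,"turn":0}]' 10
python3 -m inch '[{"gripper":-1,"tx":0,"ty":0,"tz":0,"turn":5},{"gripper":-1,"tx":0,"ty":0,"tz":0,"turn":5},{"gripper":-1,"tx":0,"ty":0,"tz":0,"turn":5}]' 12
python3 - <<'E'
from h import *
to(555.3,265.5,157,135)
E
```

```text
clock: 4.62
eef_pos: [556.7, 266.5, 158.7]
orientation: [-1.063, 1.303, 1.087]
contact_force: [-0.7, -1.0, 3.5]
opening: 48.6
clock: 4.87
eef_pos: [557.4, 266.9, 159.4]
orientation: [-0.862, 1.402, 0.883]
contact_force: [-0.0, -0.8, 2.4]
opening: 47.1
t=4.87 pos=[557.4 266.9 159.4] txyz=[ 2.4  1.2 -2.2] yaz=154.2 xax=[-0.017  0.004 -1.   ] q=[ 0.75  0.34 -0.22 -0.02 -1.02 -1.2 ] F=[-0.  -0.8  2.4] op=47.1 turn=19.2
```

```bash
python3 -m inch '[{"gripper":-1,"tx":0.0005,"ty":0,"tz":-0.0005,"turn":6},{"gripper":-1,"tx":0.0005,"ty":0,"tz":-0.0005,"turn":6},{"gripper":-1,"tx":0.0005,"ty":0,"tz":-0.0005,"turn":6}]' 12
python3 - <<'E'
from h import *
to(555.3,265.5,157,135)
s=bot.snapshot("wrist");pickle.dump(s,open("w3.pkl","wb"));cv2.imwrite("pics/w3.png",cv2.resize(s["img"][130:330,200:440,::-1],None,fx=3,fy=3))
E
python3 -m inch '[{"gripper":0.4,"tx":0,"ty":0,"tz":0,"turn":0},{"gripper":0.4,"tx":0,"ty":0,"tz":0,"turn":0}]' 12
python3 - <<'E'
from h import *
to(555.3,265.5,157,171)
E
```

```text
clock: 5.12
eef_pos: [558.1, 265.9, 159.1]
orientation: [-0.613, 1.491, 0.628]
contact_force: [0.3, 0.7, 3.3]
opening: 46.8
t=5.12 pos=[558.1 265.9 159.1] txyz=[ 2.2  1.7 -2.2] yaz=135.4 xax=[-0.013  0.004 -1.   ] q=[ 0.75  0.34 -0.22 -0.01 -1.02 -1.52] F=[0.3 0.7 3.3] op=46.8 turn=0.4
clock: 5.33
eef_pos: [558.2, 266.2, 159.3]
orientation: [-0.61, 1.491, 0.626]
contact_force: [0.0, 0.9, 0.2]
opening: 55.1
t=5.33 pos=[558.2 266.2 159.3] txyz=[ 2.3  1.5 -2.5] yaz=135.2 xax=[-0.013  0.005 -1.   ] q=[ 0.75  0.34 -0.22 -0.01 -1.02 -1.53] F=[0.  0.9 0.2] op=55.1 turn=-35.8
```

```bash
python3 -m inch '[{"gripper":0.4,"tx":0.0005,"ty":0.0005,"tz":-0.001,"turn":-7},{"gripper":0.4,"tx":0.0005,"ty":0.0005,"tz":-0.001,"turn":-7},{"gripper":0.4,"tx":0.0005,"ty":0,"tz":0,"turn":-7},{"gripper":0.4,"tx":0.0005,"ty":0,"tz":0,"turn":-7},{"gripper":0.4,"tx":0.0005,"ty":0,"tz":0,"turn":-7}]' 12
python3 - <<'E'
from h import *
to(555.3,265.5,157,171)
E
python3 -m inch '[{"gripper":-1,"tx":0,"ty":0,"tz":0,"turn":0},{"gripper":-1,"tx":0,"ty":0,"tz":0,"turn":0},{"gripper":-1,"tx":0,"ty":0,"tz":0,"turn":0},{"gripper":-1,"tx":0,"ty":0,"tz":0,"turn":0}]' 12
python3 - <<'E'
from h import *
to(555.3,265.5,157,171)
E
```

```text
clock: 5.75
eef_pos: [554.2, 264.8, 154.8]
orientation: [-1.086, 1.288, 1.11]
contact_force: [-0.6, -0.7, 0.5]
opening: 61.3
t=5.75 pos=[554.2 264.8 154.8] txyz=[-2.3 -0.9  0.9] yaz=171.3 xax=[-0.017  0.004 -1.   ] q=[ 0.75  0.34 -0.23 -0.02 -1.01 -0.9 ] F=[-0.6 -0.7  0.5] op=61.3 turn=0.3
clock: 6.08
eef_pos: [553.6, 264.6, 154.2]
orientation: [-1.088, 1.288, 1.113]
contact_force: [-0.1, -0.9, 0.7]
opening: 54.1
t=6.08 pos=[553.6 264.6 154.2] txyz=[-2.9 -1.5  1.1] yaz=171.4 xax=[-0.019  0.004 -1.   ] q=[ 0.75  0.34 -0.23 -0.02 -1.01 -0.89] F=[-0.1 -0.9  0.7] op=54.1 turn=0.4
```

```bash
python3 -m inch '[{"gripper":-1,"tx":-0.003,"ty":0,"tz":0.001,"turn":0},{"gripper":-1,"tx":0,"ty":0,"tz":0,"turn":0},{"gripper":-1,"tx":0,"ty":0,"tz":0,"turn":0},{"gripper":-1,"tx":0,"ty":0,"tz":0,"turn":0}]' 12
python3 -m inch '[{"gripper":-1,"tx":0,"ty":0,"tz":0,"turn":6},{"gripper":-1,"tx":0,"ty":0,"tz":0,"turn":6},{"gripper":-1,"tx":0,"ty":0,"tz":0,"turn":6},{"gripper":-1,"tx":0,"ty":0,"tz":-0.0005,"turn":6},{"gripper":-1,"tx":0,"ty":0,"tz":-0.0005,"turn":6}]' 12
python3 - <<'E'
from h import *
to(555.3,265.5,157,135)
E
python3 -m inch '[{"gripper":-1,"tx":0,"ty":0,"tz":-0.0005,"turn":4},{"gripper":0.4,"tx":0,"ty":0,"tz":0,"turn":0},{"gripper":0.4,"tx":0,"ty":0,"tz":0,"turn":0}]' 12
python3 - <<'E'
from h import *
to(555.3,265.5,157,171)
E
```

```text
clock: 6.42
eef_pos: [553.1, 265.2, 156.4]
orientation: [-1.084, 1.292, 1.11]
contact_force: [0.1, 0.2, -0.4]
opening: 54.1
clock: 6.83
eef_pos: [556.6, 265.0, 158.6]
orientation: [-0.677, 1.47, 0.692]
contact_force: [9.4, -4.8, -4.0]
opening: 45.9
t=6.83 pos=[556.6 265.  158.6] txyz=[ 1.6  1.3 -0.5] yaz=140.1 xax=[-0.012  0.004 -1.   ] q=[ 0.75  0.34 -0.23 -0.01 -1.02 -1.44] F=[ 9.4 -4.8 -4. ] op=45.9 turn=5.1
clock: 7.08
eef_pos: [559.2, 264.7, 159.8]
orientation: [-0.617, 1.484, 0.629]
contact_force: [0.8, -0.2, -0.4]
opening: 54.3
t=7.08 pos=[559.2 264.7 159.8] txyz=[ 2.8  3.3 -2.1] yaz=135.6 xax=[-0.007  0.005 -1.   ] q=[ 0.75  0.34 -0.22 -0.01 -1.01 -1.52] F=[ 0.8 -0.2 -0.4] op=54.3 turn=-35.4
```

```bash
python3 -m inch '[{"gripper":0.4,"tx":0,"ty":0.001,"tz":-0.001,"turn":-7},{"gripper":0.4,"tx":-0.0005,"ty":0.001,"tz":0,"turn":-7},{"gripper":0.4,"tx":-0.001,"ty":0,"tz":0,"turn":-7},{"gripper":0.4,"tx":-0.001,"ty":0,"tz":0,"turn":-7},{"gripper":0.4,"tx":-0.001,"ty":0,"tz":0,"turn":-6}]' 12
python3 - <<'E'
from h import *
to(555.3,265.5,160,171)
E
```

```text
clock: 7.5
eef_pos: [555.7, 265.3, 162.9]
orientation: [-1.083, 1.285, 1.099]
contact_force: [0.1, -0.5, 0.5]
opening: 61.2
t=7.50 pos=[555.7 265.3 162.9] txyz=[2.9 0.4 0.1] yaz=170.8 xax=[-0.009  0.005 -1.   ] q=[ 0.76  0.33 -0.23 -0.01 -1.02 -0.91] F=[ 0.1 -0.5  0.5] op=61.2 turn=-0.2
```

```bash
python3 -m inch '[{"gripper":-1,"tx":0.002,"ty":0,"tz":0,"turn":0},{"gripper":-1,"tx":0,"ty":0,"tz":0,"turn":0},{"gripper":-1,"tx":0,"ty":0,"tz":0,"turn":0},{"gripper":-1,"tx":0,"ty":0,"tz":0,"turn":0},{"gripper":-1,"tx":0,"ty":0,"tz":0,"turn":0}]' 12
python3 -m inch '[{"gripper":-1,"tx":0,"ty":0,"tz":0,"turn":6},{"gripper":-1,"tx":0,"ty":0,"tz":0,"turn":6},{"gripper":-1,"tx":0,"ty":0,"tz":0,"turn":6}]' 12
python3 - <<'E'
from h import *
to(555.3,265.5,160,135)
s=bot.get_state();print(s["torque"],s["contact_force"])
E
```

```text
clock: 7.92
eef_pos: [555.4, 265.8, 161.1]
orientation: [-1.081, 1.285, 1.099]
contact_force: [0.5, 0.7, 0.5]
opening: 49.1
clock: 8.17
eef_pos: [557.3, 266.7, 162.4]
orientation: [-0.837, 1.402, 0.851]
contact_force: [2.2, -0.5, 2.8]
opening: 45.8
t=8.17 pos=[557.3 266.7 162.4] txyz=[ 2.4  1.2 -2. ] yaz=152.1 xax=[-0.005  0.007 -1.   ] q=[ 0.76  0.33 -0.23 -0.01 -1.01 -1.24] F=[ 2.2 -0.5  2.8] op=45.8 turn=17.1
[-0.13531595 -0.94629372  0.12964295] [ 2.16348286 -0.46465941  2.777555  ]
```

```bash
python3 -m inch '[{"gripper":-1,"tx":0,"ty":0,"tz":-0.0005,"turn":6},{"gripper":-1,"tx":0.0005,"ty":0,"tz":-0.0005,"turn":6},{"gripper":-1,"tx":0.0005,"ty":0,"tz":-0.0005,"turn":6}]' 12
python3 -m inch '[{"gripper":0.4,"tx":0,"ty":0,"tz":0,"turn":0},{"gripper":0.4,"tx":0,"ty":0,"tz":0,"turn":0},{"gripper":0.4,"tx":0,"ty":0,"tz":0,"turn":-6},{"gripper":0.4,"tx":0,"ty":0,"tz":0,"turn":-6},{"gripper":0.4,"tx":0,"ty":0,"tz":0,"turn":-6}]' 12
python3 - <<'E'
from h import *
to(555.3,265.5,160,153.3)
E
```

```text
clock: 8.42
eef_pos: [561.8, 266.5, 164.4]
orientation: [-0.584, 1.481, 0.594]
contact_force: [7.1, -2.4, 1.0]
opening: 46.2
clock: 8.83
eef_pos: [561.1, 266.0, 163.8]
orientation: [-0.832, 1.396, 0.841]
contact_force: [-0.6, -0.2, -0.3]
opening: 60.9
t=8.83 pos=[561.1 266.  163.8] txyz=[ 3.7  4.9 -3.3] yaz=151.6 xax=[ 0.004  0.009 -1.   ] q=[ 0.75  0.33 -0.23 -0.   -1.01 -1.25] F=[-0.6 -0.2 -0.3] op=60.9 turn=-1.7
```

```bash
python3 -m inch '[{"gripper":0.4,"tx":0.004,"ty":0.005,"tz":-0.003,"turn":-1.5},{"gripper":-1,"tx":0,"ty":0,"tz":0,"turn":0},{"gripper":-1,"tx":0,"ty":0,"tz":0,"turn":0},{"gripper":-1,"tx":0,"ty":0,"tz":0,"turn":0},{"gripper":-1,"tx":0,"ty":0,"tz":0,"turn":0}]' 20
python3 -m inch '[{"gripper":-1,"tx":0,"ty":0,"tz":0,"turn":0},{"gripper":-1,"tx":0,"ty":0,"tz":0,"turn":0}]' 20
python3 -m inch '[{"gripper":-1,"tx":-0.0034,"ty":0,"tz":0.0021,"turn":0},{"gripper":-1,"tx":-0.0034,"ty":0,"tz":0.0021,"turn":0}]' 20
python3 - <<'E'
from h import *
to(555.3,265.5,160,153.3)
E
```

```text
clock: 9.25
eef_pos: [554.5, 265.3, 159.1]
orientation: [-0.862, 1.386, 0.87]
contact_force: [0.5, -1.5, -0.0]
opening: 45.6
clock: 9.42
eef_pos: [554.6, 265.2, 159.1]
orientation: [-0.861, 1.387, 0.87]
contact_force: [0.3, -0.0, 0.4]
opening: 45.4
clock: 9.58
eef_pos: [556.3, 268.5, 165.5]
orientation: [-0.861, 1.388, 0.869]
contact_force: [0.6, -0.3, -0.7]
opening: 45.5
t=9.58 pos=[556.3 268.5 165.5] txyz=[ 5.4 -0.5 -3.2] yaz=153.7 xax=[ 0.     0.006 -1.   ] q=[ 0.76  0.33 -0.23 -0.01 -1.01 -1.22] F=[ 0.6 -0.3 -0.7] op=45.5 turn=0.4
```

It has risen 7.5 mm at no force, so the lock is open. I'll continue straight out along the axis.

```bash
python3 -m inch '[{"gripper":-1,"tx":-0.0034,"ty":0,"tz":0.0021,"turn":0},{"gripper":-1,"tx":-0.0034,"ty":0,"tz":0.0021,"turn":0},{"gripper":-1,"tx":-0.0034,"ty":0,"tz":0.0021,"turn":0},{"gripper":-1,"tx":-0.0034,"ty":0,"tz":0.0021,"turn":0},{"gripper":-1,"tx":-0.005,"ty":0,"tz":0.003,"turn":0}]' 20
python3 -m inch '[{"gripper":-1,"tx":-0.008,"ty":0,"tz":0.005,"turn":0},{"gripper":-1,"tx":-0.017,"ty":0,"tz":0.01,"turn":0},{"gripper":-1,"tx":-0.02,"ty":0,"tz":0.01,"turn":0},{"gripper":-1,"tx":-0.02,"ty":0,"tz":0,"turn":0},{"gripper":-1,"tx":-0.01,"ty":0,"tz":0,"turn":0}]' 20
python3 - <<'E'
from h import *
to(530,-90,240,153.3)
d={n:bot.snapshot(n) for n in("side","top","wrist")};pickle.dump(d,open("s4.pkl","wb"))
a=cv2.resize(d["side"]["img"][180:300,200:340],None,fx=3,fy=3,interpolation=cv2.INTER_CUBIC)
b=cv2.resize(d["wrist"]["img"],(640,400))[:360,200:580]
cv2.imwrite("pics/s4.png",np.hstack([a,b])[:,:,::-1])
E
```

```text
clock: 10.0
eef_pos: [561.7, 280.3, 186.1]
orientation: [-0.86, 1.389, 0.869]
contact_force: [-0.6, -0.2, -1.4]
opening: 45.5
clock: 10.42
eef_pos: [573.1, 304.4, 265.2]
orientation: [-0.86, 1.391, 0.87]
contact_force: [0.8, 0.0, -0.7]
opening: 45.7
t=10.42 pos=[573.1 304.4 265.2] txyz=[  23.3 -136.  -372.8] yaz=153.7 xax=[-0.003  0.005 -1.   ] q=[ 0.79  0.31 -0.02 -0.01 -1.25 -1.24] F=[ 0.8  0.  -0.7] op=45.7 turn=0.4
```

View pics/s4.png

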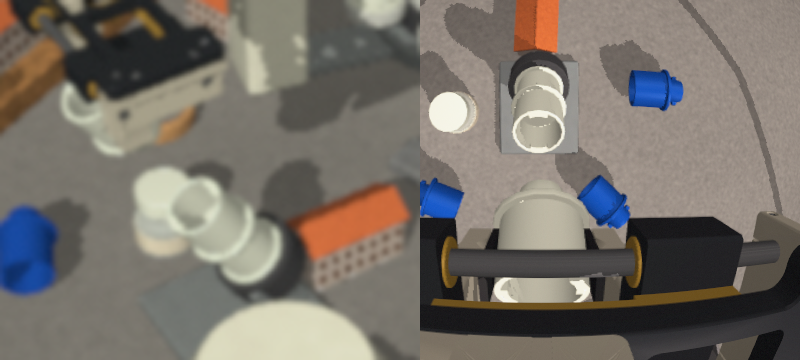

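The cup is free and held, still tilted about 32° in the pads; the stand and jar are untouched. Next I'll carry it beside the pocket and look with the wrist camera.

```bash
python3 -m inch '[{"gripper":-1,"tx":0.001,"ty":-0.005,"tz":-0.03,"turn":0},{"gripper":-1,"tx":0.001,"ty":-0.005,"tz":-0.04,"turn":0},{"gripper":-1,"tx":0.001,"ty":-0.005,"tz":-0.04,"turn":0},{"gripper":-1,"tx":0.001,"ty":-0.005,"tz":-0.04,"turn":0},{"gripper":-1,"tx":0.001,"ty":-0.005,"tz":-0.04,"turn":0}]' 20|grep eef
python3 -m inch '[{"gripper":-1,"tx":0.001,"ty":-0.005,"tz":-0.04,"turn":0},{"gripper":-1,"tx":0.001,"ty":-0.005,"tz":-0.04,"turn":0},{"gripper":-1,"tx":0.001,"ty":-0.005,"tz":-0.04,"turn":0},{"gripper":-1,"tx":0.001,"ty":-0.005,"tz":-0.035,"turn":0},{"gripper":-1,"tx":0.001,"ty":0,"tz":-0.01,"turn":0}]' 20|grep eef
python3 -m inch '[{"gripper":-1,"tx":0,"ty":0,"tz":0,"turn":-7},{"gripper":-1,"tx":0,"ty":0,"tz":0,"turn":-7},{"gripper":-1,"tx":0,"ty":0,"tz":0,"turn":-7},{"gripper":-1,"tx":0,"ty":0,"tz":0,"turn":-7},{"gripper":-1,"tx":0,"ty":0,"tz":0,"turn":-7}]' 20|grep eef
python3 -m inch '[{"gripper":-1,"tx":0,"ty":0,"tz":0,"turn":-7},{"gripper":-1,"tx":0,"ty":0,"tz":0,"turn":-7},{"gripper":-1,"tx":0,"ty":0,"tz":0,"turn":-7},{"gripper":-1,"tx":0,"ty":0,"tz":0,"turn":-7},{"gripper":-1,"tx":0,"ty":0,"tz":0,"turn":-3}]' 20|grep eef
python3 - <<'E'
from h import *
to(455,-43,250,220)
s=bot.snapshot("wrist");pickle.dump(s,open("w5.pkl","wb"))
im=s["img"][:,:,::-1].copy()
t=np.linspace(0,2*np.pi,40)[:,None];
for r in(20.5,30):
    p=fproj(s,np.array([519.3,-119.3,60])+r*np.hstack([np.cos(t),np.sin(t),0*t]))
    cv2.polylines(im,[p.astype(np.int32)],True,(0,0,255),1);print(p.mean(0))
cv2.imwrite("pics/w5.png",im)
E
```

```text
eef_pos: [507.1, 121.8, 248.7]
eef_pos: [443.0, -43.3, 238.9]
eef_pos: [436.5, -48.2, 234.0]
eef_pos: [432.7, -48.4, 228.8]
t=12.23 pos=[432.7 -48.4 228.8] txyz=[-22.  -19.6 -10.2] yaz=-138.5 xax=[-0.038 -0.002 -0.999] q=[ 0.33 -0.01 -0.48 -0.01 -1.14  0.39] F=[0.1 0.8 0. ] op=45.6 turn=1.5
[298.02580184  72.17259489]
[297.89658428  72.22650615]
```

View pics/w5.png

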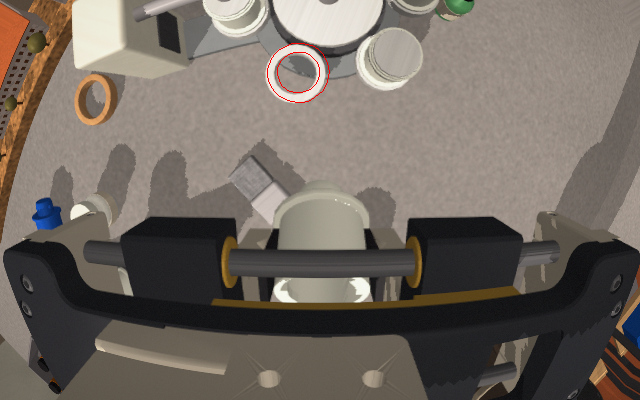

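```bash
python3 - <<'E'
from h import *
s=pickle.load(open("w5.pkl","rb"))
g=cv2.cvtColor(s["img"],cv2.COLOR_RGB2HSV); m=((g[:,:,2]>170)&(g[:,:,1]<60)).astype(np.uint8)
n,l,st,c=cv2.connectedComponentsWithStats(m);k=l[72-25:72+26,298-30:298+31];i=l[96,298] or np.bincount(k[k>0]).argmax()
print(st[i],c[i])
# dark hole boundary: scan rays from the centre
o=np.array([297.5,72.]);E=[];I=[]
f=g[:,:,2].astype(np.float32);L=s["img"].astype(float).sum(2)
for a in np.linspace(0,2*np.pi,72,endpoint=False):
    r=np.arange(12,42,.5);v=cv2.remap(L.astype(np.float32),(o[0]+r*np.cos(a)).astype(np.float32)[None],(o[1]+r*np.sin(a)).astype(np.float32)[None],cv2.INTER_LINEAR)[0]
    w=v>510
    if w.any():
        j=w.argmax();I.append(o+r[j]*np.array([np.cos(a),np.sin(a)]));e=j+np.argmin(w[j:]) if (~w[j:]).any() else None
        if e:E.append(o+r[e]*np.array([np.cos(a),np.sin(a)]))
for P in(I,E):
    w=np.array([fplane(s,p,60)[:2] for p in P])
    q=least_squares(lambda p:np.hypot(*(w-p[:2]).T)-p[2],[519,-119,25],loss="soft_l1",f_scale=.7);print(q.x,len(w),np.abs(q.fun).mean())
E
```

```text
[ 264   44   62   60 1491] [294.71160295  73.90878605]
[ 521.60749397 -116.39653321   20.67654477] 72 0.2146939879313003
[ 521.59942246 -116.18664692   29.81486125] 72 0.18358231634839525
```

```bash
python3 -m inch '[{"gripper":-1,"tx":0,"ty":-0.007,"tz":-0.033,"turn":0},{"gripper":-1,"tx":0,"ty":-0.007,"tz":-0.033,"turn":0},{"gripper":-1,"tx":0,"ty":-0.007,"tz":-0.030,"turn":0},{"gripper":-1,"tx":0.02,"ty":0,"tz":0,"turn":0},{"gripper":-1,"tx":0.02,"ty":0,"tz":0,"turn":0}]' 20|grep eef
python3 - <<'E'
from h import *
to(512.8,-106.8,120,220)
E
```

```text
eef_pos: [513.9, -108.0, 184.8]
t=12.70 pos=[ 513.9 -108.   184.8] txyz=[64.8 -1.6  0.2] yaz=-138.7 xax=[-0.034 -0.001 -0.999] q=[ 0.16  0.18 -0.38 -0.01 -1.05  0.56] F=[-1.3  1.1 -1.9] op=45.6 turn=1.3
```

```bash
python3 -m inch '[{"gripper":-1,"tx":0.025,"ty":-0.001,"tz":0.001,"turn":0},{"gripper":-1,"tx":0.025,"ty":0,"tz":0,"turn":0},{"gripper":-1,"tx":0.014,"ty":0,"tz":0,"turn":0},{"gripper":-1,"tx":0,"ty":0,"tz":0,"turn":0}]' 20|grep eef
python3 - <<'E'
from h import *
to(512.8,-106.8,104,220)
s=bot.snapshot("wrist");pickle.dump(s,open("w6.pkl","wb"))
im=s["img"][60:400,160:480,::-1];sd=bot.snapshot("side")["img"][130:245,250:400,::-1]
cv2.imwrite("pics/w6.png",np.hstack([im,cv2.resize(sd,(443,340),interpolation=cv2.INTER_CUBIC)]))
E
```

```text
eef_pos: [508.2, -107.6, 111.6]
t=13.03 pos=[ 508.2 -107.6  111.6] txyz=[ 7.4 -4.3 -2.5] yaz=-139.4 xax=[-0.043 -0.001 -0.999] q=[ 0.16  0.26 -0.47 -0.01 -0.88  0.55] F=[-0.2 -0.  -0.4] op=45.6 turn=0.6
```

View pics/w6.png

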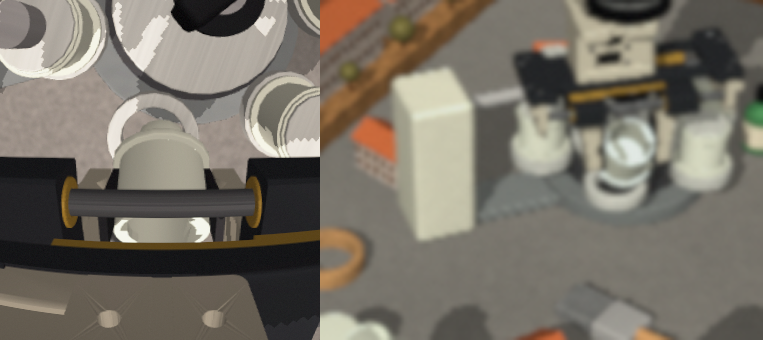

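The skirt hangs over the ring, about 4 mm off sideways, as computed. I'll correct that and lower to contact.

```bash
python3 -m inch '[{"gripper":-1,"tx":0,"ty":-0.004,"tz":-0.0025,"turn":0},{"gripper":-1,"tx":0.003,"ty":0,"tz":0,"turn":0},{"gripper":-1,"tx":0.003,"ty":0,"tz":0,"turn":0}]' 20
python3 -m inch '[{"gripper":-1,"tx":0.003,"ty":0,"tz":0,"turn":0},{"gripper":-1,"tx":0.002,"ty":0,"tz":0,"turn":0}]' 8
python3 - <<'E'
from h import *
to(512.8,-106.8,100,220)
E
```

```text
clock: 13.38
eef_pos: [517.3, -106.6, 111.3]
orientation: [-1.684, 0.802, 1.742]
contact_force: [-0.5, 0.8, -0.8]
opening: 45.5
clock: 13.55
eef_pos: [518.2, -106.3, 107.3]
orientation: [-1.686, 0.8, 1.739]
contact_force: [0.1, -0.1, -1.4]
opening: 45.8
t=13.55 pos=[ 518.2 -106.3  107.3] txyz=[7.4 4.2 3. ] yaz=-139.4 xax=[-0.031 -0.    -1.   ] q=[ 0.17  0.27 -0.46 -0.01 -0.87  0.55] F=[ 0.1 -0.1 -1.4] op=45.8 turn=0.6
```

```bash
python3 -m inch '[{"gripper":-1,"tx":0.001,"ty":0.003,"tz":0.002,"turn":0},{"gripper":-1,"tx":0.001,"ty":0,"tz":0,"turn":0},{"gripper":-1,"tx":0.001,"ty":0,"tz":0,"turn":0}]' 8
python3 - <<'E'
from h import *
to(512.8,-106.8,100,220)
E
```

```text
clock: 13.8
eef_pos: [514.2, -106.7, 104.5]
orientation: [-1.687, 0.8, 1.739]
contact_force: [0.7, 0.2, -0.2]
opening: 45.8
t=13.80 pos=[ 514.2 -106.7  104.5] txyz=[4.5 1.  0.8] yaz=-139.4 xax=[-0.03 -0.   -1.  ] q=[ 0.17  0.27 -0.48 -0.01 -0.86  0.55] F=[ 0.7  0.2 -0.2] op=45.8 turn=0.6
```

```bash
python3 -m inch '[{"gripper":-1,"tx":0.0015,"ty":0,"tz":0,"turn":0},{"gripper":-1,"tx":0.0015,"ty":0,"tz":0,"turn":0},{"gripper":-1,"tx":0.001,"ty":0,"tz":0,"turn":0}]' 5
python3 -m inch '[{"gripper":-1,"tx":0.0015,"ty":0,"tz":0,"turn":0},{"gripper":-1,"tx":0.0015,"ty":0,"tz":0,"turn":0},{"gripper":-1,"tx":0.001,"ty":0,"tz":0,"turn":0}]' 5
python3 - <<'E'
from h import *
to(512.8,-106.8,100,220)
E
```

```text
clock: 14.05
eef_pos: [513.9, -106.8, 100.3]
orientation: [-1.687, 0.8, 1.738]
contact_force: [0.9, -0.2, -0.9]
opening: 45.7
clock: 14.3
eef_pos: [515.4, -107.3, 97.4]
orientation: [-1.691, 0.799, 1.736]
contact_force: [-0.2, -1.5, 5.1]
opening: 45.9
t=14.30 pos=[ 515.4 -107.3   97.4] txyz=[-2.5  1.7  2.1] yaz=-139.3 xax=[-0.027 -0.001 -1.   ] q=[ 0.17  0.28 -0.48 -0.   -0.84  0.55] F=[-0.2 -1.5  5.1] op=45.9 turn=0.7
```

```bash
python3 -m inch '[{"gripper":-1,"tx":0.001,"ty":0,"tz":-0.002,"turn":0},{"gripper":-1,"tx":0.001,"ty":0,"tz":-0.002,"turn":0},{"gripper":-1,"tx":0.001,"ty":0,"tz":-0.002,"turn":0}]' 5
python3 - <<'E'
from h import *
to(524.6,-120.4,90,220)
E
```

```text
clock: 14.55
eef_pos: [519.4, -111.9, 94.5]
orientation: [-1.691, 0.798, 1.736]
contact_force: [-1.9, 1.5, 2.6]
opening: 46.3
t=14.55 pos=[ 519.4 -111.9   94.5] txyz=[ 4.4  1.5 -9.9] yaz=-139.3 xax=[-0.027 -0.001 -1.   ] q=[ 0.16  0.29 -0.48 -0.   -0.83  0.56] F=[-1.9  1.5  2.6] op=46.3 turn=0.7
```

```bash
python3 -m inch '[{"gripper":-1,"tx":0.001,"ty":0.0005,"tz":-0.002,"turn":0},{"gripper":-1,"tx":0.001,"ty":0.0005,"tz":-0.002,"turn":0},{"gripper":-1,"tx":0.0005,"ty":0,"tz":-0.002,"turn":0},{"gripper":-1,"tx":0.0005,"ty":0,"tz":-0.001,"turn":0}]' 5
python3 - <<'E'
from h import *
to(524.6,-120.4,90,220)
s=bot.snapshot("wrist");pickle.dump(s,open("w7.pkl","wb"))
im=s["img"][60:400,160:480,::-1];sd=bot.snapshot("side")["img"][130:245,250:400,::-1]
cv2.imwrite("pics/w7.png",np.hstack([im,cv2.resize(sd,(443,340),interpolation=cv2.INTER_CUBIC)]))
E
```

```text
clock: 14.88
eef_pos: [523.6, -118.3, 90.5]
orientation: [-1.69, 0.798, 1.736]
contact_force: [-0.5, 1.3, 1.6]
opening: 45.6
t=14.88 pos=[ 523.6 -118.3   90.5] txyz=[ 0.5  0.7 -2.3] yaz=-139.3 xax=[-0.027 -0.001 -1.   ] q=[ 0.14  0.3  -0.47 -0.   -0.83  0.57] F=[-0.5  1.3  1.6] op=45.6 turn=0.7
```

View pics/w7.png

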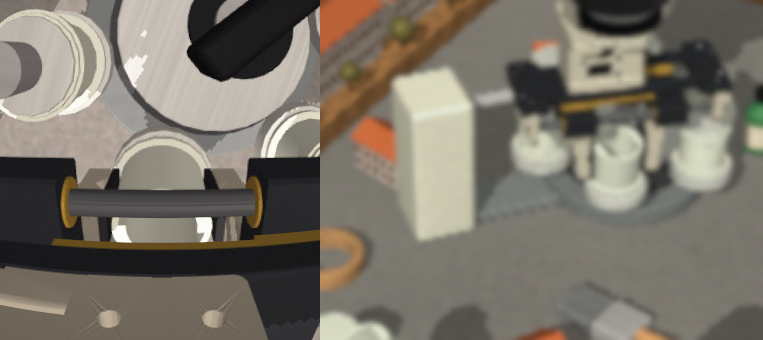

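The cup now stands upright in the ring at low force. I'll open the jaws to about 60 mm, clear of the neighbouring cup, and rise straight up.

```bash
python3 -m inch '[{"gripper":0.35,"tx":0,"ty":0,"tz":0,"turn":0},{"gripper":0.35,"tx":0,"ty":0,"tz":0,"turn":0},{"gripper":0.35,"tx":0,"ty":0,"tz":0,"turn":0},{"gripper":0.35,"tx":0,"ty":0,"tz":0,"turn":0}]' 5
python3 -m inch '[{"gripper":0.35,"tx":-0.005,"ty":0,"tz":0,"turn":0},{"gripper":0.35,"tx":-0.02,"ty":0,"tz":0,"turn":0},{"gripper":0.35,"tx":-0.04,"ty":0,"tz":0,"turn":0},{"gripper":0.35,"tx":-0.04,"ty":0,"tz":0,"turn":0},{"gripper":0.35,"tx":-0.04,"ty":0,"tz":0,"turn":0}]' 5
python3 -m inch '[{"gripper":1,"tx":0,"ty":0,"tz":0.04,"turn":0},{"gripper":1,"tx":0,"ty":0,"tz":0.04,"turn":0}]' 5
python3 - <<'E'
from h import *
to(556,-200,200,220)
w=bot.snapshot("wrist");t=bot.snapshot("top");pickle.dump([w,t],open("w8.pkl","wb"))
cv2.imwrite("pics/w8.png",cv2.resize(w["img"][0:215,170:460,::-1],None,fx=2.7,fy=2.7,interpolation=cv2.INTER_CUBIC))
E
```

```text
clock: 15.32
eef_pos: [523.5, -118.6, 90.2]
orientation: [-1.69, 0.799, 1.737]
contact_force: [0.5, 0.4, 0.0]
opening: 58.8
clock: 15.73
eef_pos: [521.5, -118.7, 231.9]
orientation: [-1.675, 0.81, 1.755]
contact_force: [1.7, 0.4, 0.1]
opening: 59.1
clock: 15.9
eef_pos: [476.7, -60.1, 243.5]
orientation: [-1.684, 0.807, 1.737]
contact_force: [-0.9, 2.2, -0.9]
opening: 67.5
t=15.90 pos=[476.7 -60.1 243.5] txyz=[  41.3   29.  -158.8] yaz=-139.7 xax=[-0.033 -0.003 -0.999] q=[ 0.28  0.06 -0.38 -0.01 -1.17  0.43] F=[-0.9  2.2 -0.9] op=67.5 turn=0.3
```

View pics/w8.png

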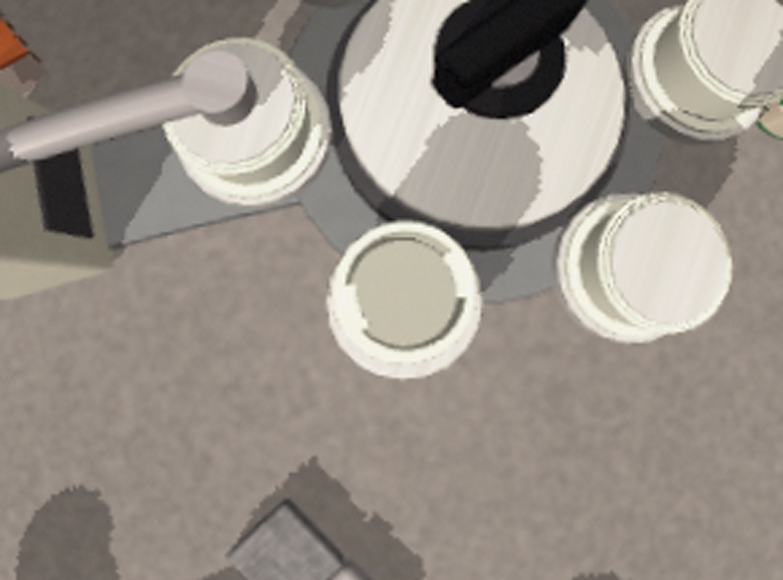

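Upright and seated by eye: the rim ring is concentric, with an even flange around it. I'll check the height numerically and get the knob bar's azimuth.

```bash
python3 - <<'E'
from h import *
w,t=pickle.load(open("w8.pkl","rb"))
th=np.linspace(0,2*np.pi,90)[:,None];circ=lambda c,z,r:np.hstack([c[0]+r*np.cos(th),c[1]+r*np.sin(th),z+0*th])
L=w["img"].astype(int).sum(2);g=cv2.cvtColor(w["img"],cv2.COLOR_RGB2HSV)
m=((g[:,:,2]>185)&(g[:,:,1]<40)).astype(np.uint8)
# observed bbox from view: crop/2.7+offset
print("obs bbox",170+328/2.7,170+482/2.7,222/2.7,378/2.7)
for c in((521.3,-116.6),(521.3,-118)):
  for dz in(0,6):
    p=np.vstack([fproj(w,circ(c,104+dz,23)),fproj(w,circ(c,64+dz,27)),fproj(w,circ(c,60,30))]);print(c,dz,"silh",p.min(0).round(1),p.max(0).round(1),"rim",p[:90].min(0).round(1),p[:90].max(0).round(1),"flange",p[90:180].max(0).round(1))
# bar edge, lower-left end corner points in crop: long upper/lower edges at z=140
P=lambda u,v,z:fplane(w,(170+u/2.7,v/2.7),z)[:2]
for a,b in(((434,70),(510,12)),((462,105),(585,18))):
    q=P(*b,140)-P(*a,140);print("bar az",np.degrees(np.arctan2(q[1],q[0]))%180)
to(555.6,-199.8,200,172.4)
E
```

```text
obs bbox 291.48148148148147 348.5185185185185 82.22222222222221 140.0
(521.3, -116.6) 0 silh [290.4  83. ] [348.7 140.6] rim [294.7  85.8] [346.6 137. ] flange [346.2 138. ]
(521.3, -116.6) 6 silh [290.4  83. ] [348.7 140.6] rim [294.3  85.2] [347.3 137.5] flange [346.9 138.5]
(521.3, -118) 0 silh [291.2  82. ] [349.6 139.6] rim [295.7  84.6] [347.6 135.8] flange [347.1 137. ]
(521.3, -118) 6 silh [291.2  82. ] [349.6 139.6] rim [295.4  84. ] [348.4 136.3] flange [347.8 137.4]
bar az 81.72989394663566
bar az 79.74093290784256
t=16.00 pos=[475.  -58.  244.4] txyz=[  42.3   30.1 -160.9] yaz=-139.4 xax=[-0.03  -0.002 -1.   ] q=[ 0.29  0.05 -0.38 -0.01 -1.17  0.43] F=[-0.2  0.3  0.4] op=75.0 turn=48.2
```

```bash
python3 - <<'E'
from h import *
pickle.dump(bot.snapshot("side"),open("side8.pkl","wb"))
E
python3 -m inch '[{"gripper":0.4,"tx":0.001,"ty":0.007,"tz":-0.035,"turn":0},{"gripper":0.4,"tx":0,"ty":0.007,"tz":-0.038,"turn":0},{"gripper":0.4,"tx":0,"ty":0.007,"tz":-0.038,"turn":0},{"gripper":0.4,"tx":0,"ty":0.006,"tz":-0.035,"turn":0},{"gripper":0.4,"tx":0,"ty":0,"tz":0,"turn":7}]' 10|grep eef
python3 -m inch '[{"gripper":0.4,"tx":0,"ty":0,"tz":0,"turn":7},{"gripper":0.4,"tx":0,"ty":0,"tz":0,"turn":7},{"gripper":0.4,"tx":0,"ty":0,"tz":0,"turn":7},{"gripper":0.4,"tx":0,"ty":0,"tz":0,"turn":7},{"gripper":0.4,"tx":0,"ty":0,"tz":0,"turn":7}]' 10|grep eef
python3 -m inch '[{"gripper":0.4,"tx":0,"ty":0,"tz":0,"turn":5},{"gripper":0.4,"tx":0,"ty":0,"tz":0,"turn":0}]' 10|grep eef
python3 - <<'E'
from h import *
to(555.6,-199.8,130,171.5)
E
```

```text
eef_pos: [554.8, -191.1, 242.8]
eef_pos: [555.9, -198.8, 238.4]
eef_pos: [555.9, -200.4, 237.2]
t=17.05 pos=[ 555.9 -200.4  237.2] txyz=[107.1  -3.6   1.5] yaz=172.8 xax=[-0.038 -0.004 -0.999] q=[-0.01  0.25 -0.17  0.   -1.19 -0.11] F=[ 0.  -0.4  0.7] op=60.9 turn=1.3
```

```bash
python3 -m inch '[{"gripper":0.4,"tx":0.03,"ty":-0.001,"tz":0,"turn":0},{"gripper":0.4,"tx":0.03,"ty":-0.001,"tz":0,"turn":0},{"gripper":0.4,"tx":0.027,"ty":-0.001,"tz":0,"turn":0},{"gripper":0.4,"tx":0.012,"ty":0,"tz":0,"turn":1},{"gripper":0.4,"tx":0,"ty":0,"tz":0,"turn":0}]' 10|grep -E 'eef|force'
python3 - <<'E'
from h import *
to(555.6,-199.8,130,171.5)
E
```

```text
eef_pos: [557.0, -204.5, 135.3]
contact_force: [-0.6, -0.1, -0.3]
t=17.47 pos=[ 557.  -204.5  135.3] txyz=[5.4 1.8 4.6] yaz=172.6 xax=[-0.035 -0.005 -0.999] q=[-0.02  0.34 -0.3   0.01 -0.97 -0.11] F=[-0.6 -0.1 -0.3] op=61.2 turn=1.1
```

Now I'll correct the position and close on the bar.

```bash
python3 -m inch '[{"gripper":0.4,"tx":0.004,"ty":0.001,"tz":0.003,"turn":1},{"gripper":-1,"tx":0,"ty":0,"tz":0,"turn":0},{"gripper":-1,"tx":0,"ty":0,"tz":0,"turn":0},{"gripper":-1,"tx":0,"ty":0,"tz":0,"turn":0},{"gripper":-1,"tx":0,"ty":0,"tz":0,"turn":0}]' 15|grep -E 'eef|force|open'
python3 -m inch '[{"gripper":-1,"tx":0,"ty":0,"tz":0,"turn":0},{"gripper":-1,"tx":0,"ty":0,"tz":0,"turn":0},{"gripper":-1,"tx":0,"ty":0,"tz":0,"turn":0},{"gripper":-1,"tx":0,"ty":0,"tz":0,"turn":0},{"gripper":-1,"tx":0,"ty":0,"tz":0,"turn":0}]' 15|grep -E 'eef|force|open'
python3 - <<'E'
from h import *
to(555.6,-199.8,130,171.5)
E
```

```text
eef_pos: [557.8, -202.3, 133.2]
contact_force: [-0.1, 0.3, 0.1]
opening: 40.3
eef_pos: [553.3, -201.6, 134.9]
contact_force: [7.6, -3.2, -9.1]
opening: 14.4
t=18.30 pos=[ 553.3 -201.6  134.9] txyz=[ 4.8 -2.2  2.2] yaz=171.9 xax=[-0.04  -0.005 -0.999] q=[-0.01  0.33 -0.3   0.01 -0.98 -0.13] F=[ 7.6 -3.2 -9.1] op=14.4 turn=0.4
```

```bash
python3 -m inch '[{"gripper":-1,"tx":0,"ty":0,"tz":0,"turn":6},{"gripper":-1,"tx":0,"ty":0,"tz":0,"turn":6},{"gripper":-1,"tx":0,"ty":0,"tz":0,"turn":6},{"gripper":-1,"tx":0,"ty":0,"tz":0,"turn":6},{"gripper":-1,"tx":0,"ty":0,"tz":0,"turn":6}]' 25|grep -E 'eef|force|open'
python3 - <<'E'
from h import *
to(555.6,-199.8,132,111.7)
E
```

```text
eef_pos: [553.2, -202.0, 135.0]
contact_force: [-0.4, 0.4, -1.5]
opening: 14.6
t=18.72 pos=[ 553.2 -202.   135. ] txyz=[ 2.9 -0.5  3.3] yaz=141.0 xax=[-0.039 -0.006 -0.999] q=[-0.01  0.33 -0.3   0.01 -0.97 -0.67] F=[-0.4  0.4 -1.5] op=14.6 turn=29.3
```

```bash
python3 -m inch '[{"gripper":-1,"tx":0,"ty":0,"tz":0,"turn":6},{"gripper":-1,"tx":0,"ty":0,"tz":0,"turn":6},{"gripper":-1,"tx":0,"ty":0,"tz":0,"turn":6},{"gripper":-1,"tx":0,"ty":0,"tz":0,"turn":5},{"gripper":-1,"tx":0,"ty":0,"tz":0,"turn":2}]' 25|grep -E 'eef|force|open'
python3 - <<'E'
from h import *
to(555.6,-199.8,132,111.7)
E
```

```text
eef_pos: [553.2, -201.9, 135.0]
contact_force: [-1.0, -0.1, -1.4]
opening: 13.7
t=19.13 pos=[ 553.2 -201.9  135. ] txyz=[2.9 0.9 3.2] yaz=114.6 xax=[-0.038 -0.006 -0.999] q=[-0.01  0.33 -0.3   0.01 -0.97 -1.13] F=[-1.  -0.1 -1.4] op=13.7 turn=2.9
```

```bash
python3 -m inch '[{"gripper":-1,"tx":0,"ty":0,"tz":0,"turn":2},{"gripper":-1,"tx":0,"ty":0,"tz":0,"turn":0},{"gripper":-1,"tx":0,"ty":0,"tz":0,"turn":0}]' 5|grep -E 'orien|force|open'
python3 -m inch '[{"gripper":0.2,"tx":0,"ty":0,"tz":0,"turn":0},{"gripper":0.2,"tx":0,"ty":0,"tz":0,"turn":0},{"gripper":0.2,"tx":0,"ty":0,"tz":0,"turn":0},{"gripper":0.2,"tx":0,"ty":0,"tz":0,"turn":0},{"gripper":0.2,"tx":0,"ty":0,"tz":0,"turn":0}]' 5|grep -E 'orien|force|open'
python3 - <<'E'
from h import *
to(555.6,-199.8,132,111.7)
E
python3 -m inch '[{"gripper":0.2,"tx":-0.01,"ty":0,"tz":0,"turn":0},{"gripper":0.2,"tx":-0.03,"ty":0,"tz":0,"turn":0},{"gripper":0.2,"tx":-0.04,"ty":0,"tz":0,"turn":0},{"gripper":0.2,"tx":-0.04,"ty":0,"tz":0,"turn":0},{"gripper":0.2,"tx":-0.02,"ty":0,"tz":0,"turn":0}]' 5|grep -E 'eef|force'
python3 - <<'E'
from h import *
to(470,60,270)
E
```

```text
orientation: [-0.307, 1.588, 0.31]
contact_force: [-0.4, 0.3, -2.0]
opening: 14.2
orientation: [-0.311, 1.585, 0.313]
contact_force: [-0.1, 0.9, 0.0]
opening: 41.9
t=19.80 pos=[ 554.2 -202.   135.9] txyz=[3.8 1.5 2.3] yaz=112.6 xax=[-0.036 -0.006 -0.999] q=[-0.01  0.33 -0.3   0.01 -0.97 -1.17] F=[-0.1  0.9  0. ] op=41.9 turn=0.9
eef_pos: [556.0, -201.1, 277.6]
contact_force: [1.5, 0.2, 1.2]
t=20.22 pos=[ 556.  -201.1  277.6] txyz=[ 10.4 273.9  21.7] yaz=112.6 xax=[-0.049 -0.005 -0.999] q=[-0.01  0.23 -0.1   0.01 -1.29 -1.16] F=[1.5 0.2 1.2] op=52.6
```

```bash
python3 -m inch '[{"gripper":0.2,"tx":0,"ty":0.04,"tz":0,"turn":0},{"gripper":0.2,"tx":0,"ty":0.04,"tz":0,"turn":0},{"gripper":0.2,"tx":0,"ty":0.04,"tz":0,"turn":0},{"gripper":0.2,"tx":0,"ty":0.04,"tz":-0.01,"turn":0},{"gripper":0.2,"tx":0,"ty":0.04,"tz":-0.01,"turn":0}]' 5|grep -E 'eef|force'
python3 -m inch '[{"gripper":0.2,"tx":0,"ty":0.04,"tz":-0.03,"turn":0},{"gripper":0.2,"tx":0,"ty":0.03,"tz":-0.03,"turn":0},{"gripper":0.2,"tx":0,"ty":0,"tz":-0.03,"turn":0},{"gripper":0.2,"tx":0,"ty":0,"tz":0,"turn":0}]' 5|grep -E 'eef|force'
python3 - <<'E'
from h import *
d={n:bot.snapshot(n) for n in("side","top","wrist")};pickle.dump(d,open("s9.pkl","wb"))
d0=pickle.load(open("s0.pkl","rb"));s8=pickle.load(open("side8.pkl","rb"))
def ov(s,c,x,y,w,h,W,H):
    k=W/w;im=cv2.resize(s["img"][y:y+h,x:x+w,::-1],(W,H),interpolation=cv2.INTER_CUBIC);return im
a=ov(s8,0,300,130,110,85,388,300);b=ov(d["side"],0,300,130,110,85,388,300)
c=ov(d["top"],0,330,155,120,93,388,300);e=ov(d["top"],0,140,120,322,249,388,300)
cv2.imwrite("pics/s9.png",np.vstack([np.hstack([a,b]),np.hstack([c,e])]))
# pixel changes in the scene: start vs now, away from arm (top)
df=np.abs(d["top"]["img"].astype(int)-d0["top"]["img"]).sum(2)>120
n,l,st,cc=cv2.connectedComponentsWithStats(df.astype(np.uint8))
print([(st[i].tolist()) for i in range(1,n) if st[i][4]>25])
to(556,-200,200)
E
```

```text
eef_pos: [464.5, -25.0, 290.5]
contact_force: [0.6, 2.4, 0.4]
eef_pos: [357.7, 4.8, 296.4]
contact_force: [0.9, 0.4, -0.9]
[[200, 194, 14, 14, 31], [209, 200, 17, 10, 57], [407, 206, 5, 8, 29], [365, 212, 30, 18, 257], [357, 217, 16, 15, 185], [214, 236, 158, 131, 6930], [628, 249, 5, 12, 34], [126, 275, 514, 125, 22508], [329, 302, 20, 13, 37], [165, 306, 47, 26, 578], [214, 325, 13, 16, 101], [208, 341, 14, 12, 41], [300, 384, 42, 12, 242]]
t=21.12 pos=[361.8   5.6 296.3] txyz=[  91.5 -264.8  103.6] yaz=112.5 xax=[-0.03  -0.005 -1.   ] q=[ 0.56 -0.21 -0.49 -0.01 -1.31 -1.74] F=[ 1.1 -0.4  0. ] op=52.7
```

View pics/s9.png

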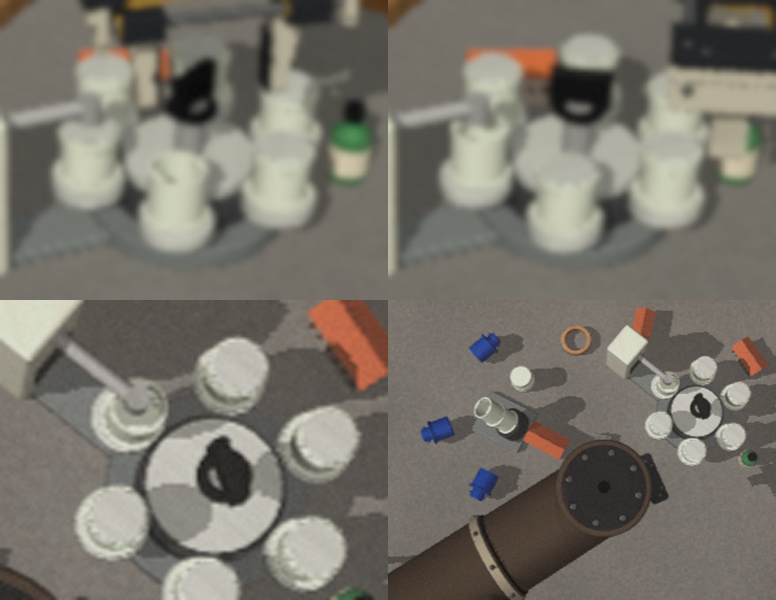

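```bash
python3 -c "
from rig import bot
print(bot.get_state()['clock'],bot.hand_in())"
```

```text
the job is handed in; nothing more can be done
21.1167 None
```

The top cup is out of the stack, standing in the carousel's empty pocket and let go. The carousel is turned one click clockwise, so the cup sits under the dust outlet. I handed in at 21.1 s; no verdict came back.

- **Twist and pull:** The tool could not tilt, so I twisted the cup in three small ratchet strokes with a light grip. It then came out along the stack's axis with almost no force. In the second stroke the fingertips first closed on the flange before slipping to the barrel. No reading I printed was above about 13 N.
- **Seating:** I righted the cup gently against the ring and released it. The wrist picture shows it upright and concentric with the ring. Height was judged only from the side view and the gripper height, because the wrist fit could not resolve it.
- **Carousel:** I turned the knob about 59–60° and let go. In the last pictures the open cup is under the spout. The five closed cups stand where pockets stood before, with no difference at the positions I compared, so it is on the click.
- **Bystanders:** The top view shows no change at those in sight. At the end the arm hid the brush from the top camera, so I did not check it last; nothing worked near it.
- **Disagreement:** The top and wrist cameras differed by 3–5 mm. The offset stayed fixed in the world, so I trusted the wrist camera for the pocket, and its fit matched both ring diameters.

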